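Load the ribbon stand

TASK

Get the ribbon stand ready for wrapping the flower pots: stand all the ribbon spools from the cardboard tray on their rims side by side in the wooden V-cradle, then take the spindle by its red handle, run it through all their cores and lift them off the cradle together as one stack. Bring the loaded spindle in through the front openings of the slots in the ribbon stand, under the overhanging tops, and lower it fully into both seats with every spool hanging between the two cheeks; then let go. Leave the other things on the table where they are.

Things in the scene. Friction and masses are not known exactly. Their poses are not given: they have to be found in the camera images.
- spool1: ribbon spool, white flanges, blue ribbon: a disc 70 mm across, 18 mm wide, with a plain core hole 26 mm across right through it; rigid, flat-sided from hole to rim; 18 to 31 g. Origin at its centre on the core's axis; its y axis is the core's axis. Starts standing on its rim in a tray pocket, centre 39 mm above the table. May be absent (None).
- spool2: ribbon spool, white flanges, pink ribbon: a disc 70 mm across, 18 mm wide, with a plain core hole 26 mm across right through it; rigid, flat-sided from hole to rim; 18 to 31 g. Origin at its centre on the core's axis; its y axis is the core's axis. Starts standing on its rim in a tray pocket, centre 39 mm above the table. May be absent (None).
- spool3: ribbon spool, white flanges, yellow ribbon: a disc 70 mm across, 18 mm wide, with a plain core hole 26 mm across right through it; rigid, flat-sided from hole to rim; 18 to 31 g. Origin at its centre on the core's axis; its y axis is the core's axis. Starts standing on its rim in a tray pocket, centre 39 mm above the table. May be absent (None).
- spool4: ribbon spool, white flanges, purple ribbon: a disc 70 mm across, 18 mm wide, with a plain core hole 26 mm across right through it; rigid, flat-sided from hole to rim; 18 to 31 g. Origin at its centre on the core's axis; its y axis is the core's axis. Starts standing on its rim in a tray pocket, centre 39 mm above the table. May be absent (None).
- tray: cut-down brown cardboard tray fixed to the table, 152 (x) by 160 (y) mm, walls and the dividing cross 22 mm high, floor 4 mm thick; four pockets, their centres at x = +-38, y = +-38 mm. Origin under its centre. A spool in a pocket stands with its core axis roughly along the tray's y, 2 to 4 of the pockets in use.
- cradle: wooden V-cradle fixed to the table: straight trough 190 mm long along its y axis, open at both ends, on a board 100 (x) by 190 (y) mm; the plywood faces of the V slope at 45 degrees, its bottom 18 mm and its upper edges 50 mm above the table, the edges 34 mm either side of the middle. Holds a row of spools standing on their rims. Origin under its centre.
- cradle_axis (a point): the middle of the line, along the cradle's y axis, on which the core centres of spools seated in the V lie: 67 mm above the table
- spindle: loose spindle, 55 g: square red handle 28 x 28 mm, 70 mm long; from its end face a round wooden shaft 12 mm thick runs 245 mm to a rounded tip. Origin at the handle's centre on the shaft's axis, x axis towards the tip (handle x -35 to 35, shaft 35 to 280 mm). Starts lying on the table, tip touching it too, so the shaft points 0.03 rad down. May get knocked aside.
- spindle_mid (a point): point on the shaft's axis at x = 155 mm of the spindle; it lies midway between the cheeks when the spindle hangs centred in the stand
- stand: ribbon stand fixed to the table: base board 90 (x) by 270 (y) mm, 12 mm thick; two upright plywood cheeks 10 mm thick at y = +-105 mm (inner faces 200 mm apart), 80 mm deep (x = -40 to 40), 130 mm tall, each with the same L-shaped slot open to the front (-x). Low at the back a 10 mm dowel joins them (x = 34, height 22 mm). Origin under its centre.
- stand_mouth (a point): midway between the front openings of the two slots, at x = -40 mm of the stand, 102 mm above the table. From here a level channel, 91 to 114 mm above the table, leads back 48 mm under an overhang 16 mm thick (top at 130 mm) in each cheek; the shaft goes in level through both channels at once.
- stand_seat (a point): midway between the two seats, on the line (along the stand's y) where the seated shaft's axis runs, 85 mm above the table. Each seat is 16 mm wide (x = -8 to 8 mm) and drops from the channel's inner end to a floor 79 mm up. The handle stays outside one cheek, either one; the tip sticks out beyond the other.
- nursery_pot: bystander: black plastic pot, 90 mm across, 85 mm tall, origin under its centre
- bottle_cup: bystander: cut clear bottle with a blue rim, 66 mm across, 88 mm tall, origin under its centre
- trowel: bystander: trowel lying on the table, orange handle, 255 mm long; origin on the table near the blade
- seed_tin: bystander: small tin with a green label, 60 mm across, 50 mm tall, origin under its centre
- bulb_carton: bystander: small closed cream carton 60 by 90 by 45 mm, origin under its centre
- white_pot: bystander: white pot, 110 mm across, 70 mm tall, origin under its centre
Things that resemble listed ones, but are neither listed nor needed, are in the scene too. Leave any green look-alike of the spool1 alone. Leave any green look-alike of the spool4 alone.

How it is judged:
By the outcome, as a careful person would: the job done as asked, in the order asked, and still so for the second after the job is handed in, with the robot touching nothing.
Of spool1, spool2, spool3, spool4 only 2 to 4 are there at a start; the rules pass over those that are not, and their reading is None.
At some moment in a run one of spindle may be knocked a few centimetres aside while the robot is not near it.
It also fails if it takes over 210 s, if anything falls off the work surface, if the arm or the gripper's body presses on something with over 40 N, if the wrist force passes 120 N, or if a joint passes its speed limit or range.

ROBOT

A 6-joint arm with a two-finger parallel gripper is mounted at the origin on the work surface. World frame = base frame: x ahead of the robot, y to its left, z up, the work surface at z = 0. Lengths are in m, angles in rad, forces in N, time in s.
With the tool pointing down it reaches from about 0.275 to 0.75 m from the base axis. Payload 10.2 kg.
Tool frame: the origin (TCP) lies midway between the tips of the shut fingers; the grasp point (between the pads) lies 19 mm behind it (env.hold_point_z is the distance from the TCP to the grasp point, in m); x points along the fingers, z is the direction in which the jaws open and shut, and the axes are right-handed (so a half turn about x gives the same grasp; the last joint's range is limited). The gripper opens to 85 mm and grips with 20 to 120 N. Pads are 22 mm wide; open, the fingers measure 114 mm over their backs; the gripper's body (76 mm by 85 mm) begins 54 mm behind the grasp point. The pads swing forward as they close: fully open they stand 13 mm farther back than shut.
Start: joints at [1.008, 0.313, 1.498, -0, 1.331, -0.223], TCP at [0.175, 0.495, 0.231] pointing down, gripper open.
Joint ranges: [-2.94, 2.94], [-0.97, 2.17], [0.19, 2.56], [-1.23, 4.37], [0.02, 3.11], [-2.88, 2.88]. Speed limits (rad/s): [2.39, 2.39, 3.01, 3.14, 3.14, 3.14].

INTERFACE

Orientations are given as a unit quaternion [x, y, z, w].
In Python, from bench import env, kinematics, monitor, eyes, job gives the robot as it stands. The module is installed in compiled form; this text tells all that it offers. Calls block until the motion is done:
- env.reach(position, orientation): joint-space move of the TCP to a pose.
- env.movel(position, velocity=0.15, frame=None, guard=None): straight line of the TCP; frame=None keeps the orientation; velocity is the mean speed in m/s. With guard (N) it stops when the force on the tool has changed by that much, and returns True; else False.
- env.set_joints(angles): joint-space move.
- env.release() and env.close_gripper(effort=None): open the fingers fully, or close them until they stop; effort is the grip in N (None keeps the last).
- env.hold(seconds).
- kinematics.ik(position, orientation): joint angles nearest the present ones, or None.
- monitor.sense(): the state.
- eyes.grab_frame(name): name is "scene" or "top" or "wrist"; returns a dict with "frame" (480x640x3 uint8, red, green, blue), "mtx" (3x3 intrinsics, pixels), "k1" (the pictures are not rectified: a ray, as slopes to the right and down, at radius r is drawn at 1 + k1 r^2 times it, then the intrinsics apply), "view" (4x4, takes a point from world to camera coordinates). Camera axes: x right, y down, z forward; pixel columns grow to the right and rows downward; lengths in m; the calibration is good to about 2 mm. A picture is of the moment at which its call begins. There is no depth.
A pose or a line that the arm cannot do raises env.MotionError and nothing moves.
- job.hand_in(): hands the job in, once; it reports no verdict.
The state is a dict: "clock": time; "joints": joint angles; "qvel": joint speeds; "joint_efforts": joint torques, N m; "position": TCP position; "ee_rot": TCP orientation; "contact_force": force on the tool from outside, world axes, zero at the start; "ft_torque": the same for the moment, N m; "finger_gap": opening from 0.0 (shut) to 1.0 (fully open).
Only numpy, scipy, OpenCV 4.12 (cv2) and the standard library are available. Lean on these libraries where they do the work, as an engineer would, in place of code of your own. Each camera call takes 0.05 s, during which the arm holds its last target. There are 200 camera calls.

## Working session

There is one attempt and no reset: what is moved stays moved. The work goes in short steps, each a Python script; the robot and the scene stay as the last script left them, time stands still between calls to the robot, and variables do not carry over. Pictures are saved under pics/ and viewed, on a budget of 14 in all, crops included, one or two more only if the job needs it, and the job is handed in when it is done.

```bash
mkdir -p pics
python3 - <<'E'
from bench import env, kinematics, monitor, eyes, job
import cv2, numpy as np
for n in ("scene","top"):
    g=eyes.grab_frame(n); cv2.imwrite(f"pics/{n}0.png",g["frame"][:,:,::-1])
    print(n,g["mtx"].tolist(),g["k1"],np.round(g["view"],4).tolist())
s=monitor.sense(); print(s["clock"],s["position"],s["ee_rot"],s["contact_force"],env.hold_point_z)
E
```

```text
scene [[549.9725429473064, 0.0, 326.7721140431556], [0.0, 549.9725429473064, 234.94937717073591], [0.0, 0.0, 1.0]] -0.17302451632556293 [[0.686, 0.7275, -0.0152, -0.35], [0.6123, -0.5884, -0.5281, -0.2821], [-0.3931, 0.3529, -0.8491, 1.7036], [0.0, 0.0, 0.0, 1.0]]
top [[449.6870543470274, 0.0, 317.6607793537309], [0.0, 449.6870543470274, 242.14304021280535], [0.0, 0.0, 1.0]] 8.551210920382594e-05 [[0.0222, -0.9995, 0.0216, -0.036], [-0.9836, -0.0257, -0.1786, 0.5316], [0.179, -0.0173, -0.9837, 1.1626], [0.0, 0.0, 0.0, 1.0]]
0.1 [0.17484853 0.49478036 0.23079562] [-0.40841923  0.57772312  0.40811526  0.57695032] [ 0.01856826 -0.57741006  0.44501878] 0.0187
```

View pics/scene0.png

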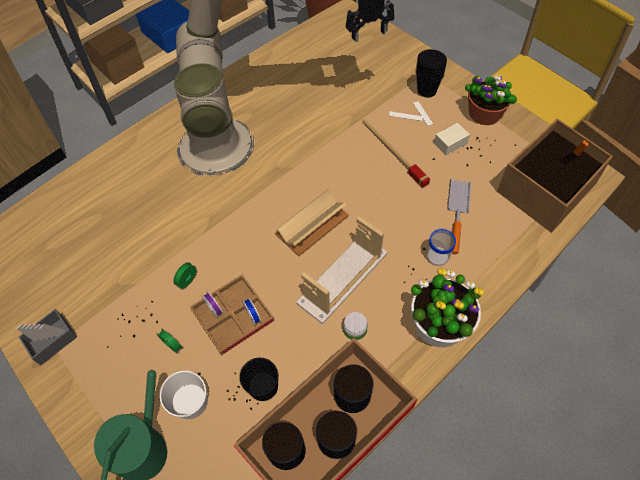

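View pics/top0.png

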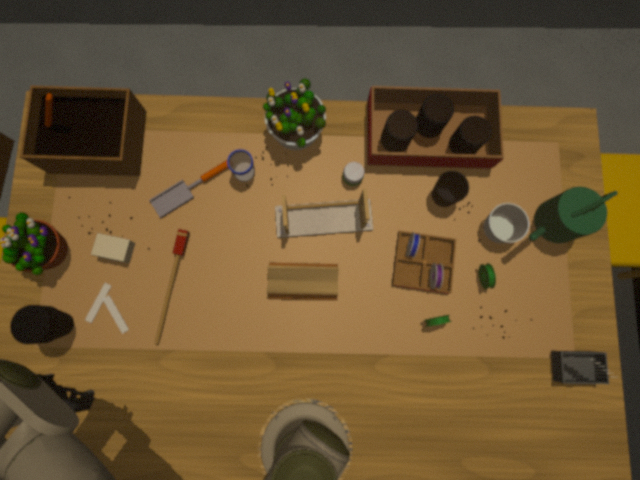

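Candidates, by pixel in the top view:
- **Spools:** blue at (413,245) and purple at (437,275) in the tray match the description. The green ones at (487,275) and (437,321) are the look-alikes, so I'll leave them.
- **Spindle:** the red-handled stick with its handle at (180,243) and tip at (158,342). The trowel at (190,190) is orange and the white sticks are at (105,305), so neither is it.
- **Stand:** (323,218).
- **Cradle:** (303,281).
- **Tray:** (424,262).

Next I'll check these in one close crop.

```bash
cat > h.py <<'E'
from bench import env, kinematics, monitor, eyes, job
import cv2, numpy as np
from scipy.spatial.transform import Rotation as R
def ray(g,uv):
    M=g["mtx"]; d=np.array([(uv[0]-M[0,2])/M[0,0],(uv[1]-M[1,2])/M[1,1]])
    s=d.copy()
    for _ in range(30): s=d/(1+g["k1"]*(s@s))
    V=np.array(g["view"]); Rm=V[:3,:3]; c=-Rm.T@V[:3,3]
    v=Rm.T@np.array([s[0],s[1],1]); return c,v/np.linalg.norm(v)
def onz(g,uv,z):
    c,v=ray(g,uv); return c+v*(z-c[2])/v[2]
def tri(obs):  # obs: [(g,uv),...] -> point, residual mm
    A=np.zeros((3,3));b=np.zeros(3);L=[ray(g,uv) for g,uv in obs]
    for c,v in L: P=np.eye(3)-np.outer(v,v);A+=P;b+=P@c
    p=np.linalg.solve(A,b); return p,[1e3*np.linalg.norm((np.eye(3)-np.outer(v,v))@(p-c)) for c,v in L]
def proj(g,p):
    V=np.array(g["view"]); q=V[:3,:3]@p+V[:3,3]; s=q[:2]/q[2]; s=s*(1+g["k1"]*(s@s)); M=g["mtx"]
    return np.array([M[0,0]*s[0]+M[0,2],M[1,1]*s[1]+M[1,2]])
def quat(yaw,pitch=0):
    """tool down; jaw (z) horizontal at angle yaw; pitch turns the tool about the jaw axis"""
    x=np.array([0,0,-1.]); z=np.array([np.cos(yaw),np.sin(yaw),0]); y=np.cross(z,x)
    r=R.from_matrix(np.stack([x,y,z],1)); return (R.from_rotvec(pitch*z)*r).as_quat()
def snap(n,name):
    import pickle
    g=eyes.grab_frame(n); pickle.dump(g,open(f"pics/{name}.pkl","wb")); return g
E
python3 - <<'E'
from h import *
t=snap("top","top1"); s=snap("scene","scene1")
f=t["frame"][:,:,::-1]
a=cv2.resize(f[190:310,262:462],None,fx=4,fy=4,interpolation=3)[:, :800]
b=cv2.resize(s["frame"][:,:,::-1][180:360,180:400],None,fx=3.5,fy=3.5,interpolation=3)
cv2.imwrite("pics/c1.png",a); cv2.imwrite("pics/c2.png",b[:600,:800])
print(R.from_quat(monitor.sense()["ee_rot"]).as_matrix().round(2), quat(0))
for n,uv in dict(cradle=(303,281),stand=(323,218),tray=(424,262),handle=(180,243),tip=(158,342)).items(): print(n,onz(t,uv,0.02).round(3))
E
```

```text
[[-0.   -0.94  0.33]
 [-0.    0.33  0.94]
 [-1.    0.   -0.  ]] [0.         0.70710678 0.         0.70710678]
cradle [0.429 0.014 0.02 ]
stand [ 0.606 -0.037  0.02 ]
tray [ 0.49  -0.317  0.02 ]
handle [0.525 0.353 0.02 ]
tip [0.26 0.39 0.02]
```

View pics/c1.png

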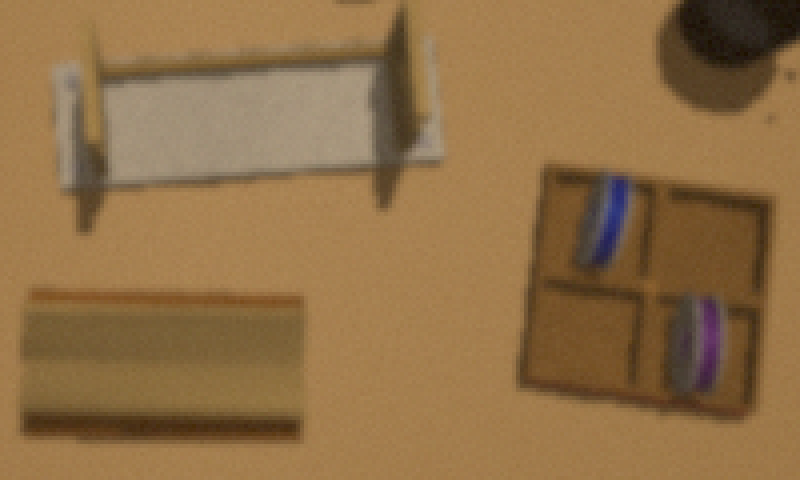

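View pics/c2.png

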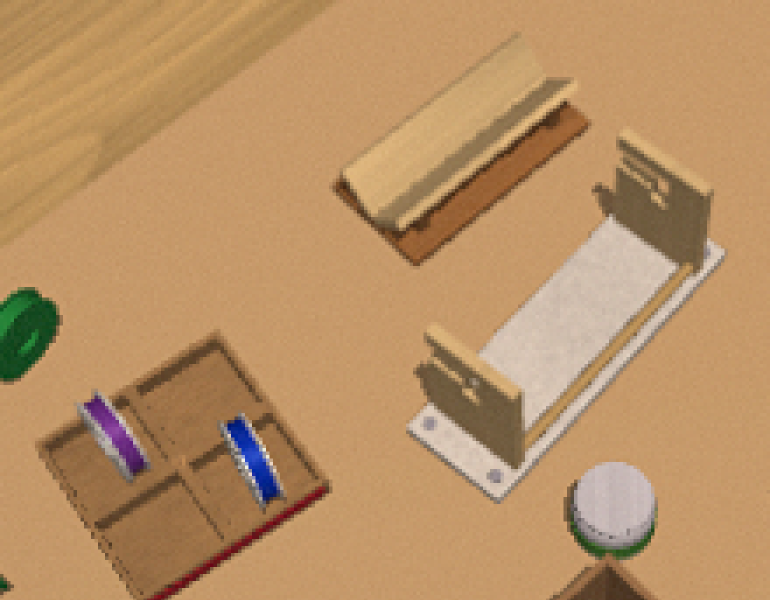

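The crops confirm the choice: blue and purple spools sit in the tray pockets (c1: blue (610,220), purple (705,340)). The stand's dowel is on the far (+x) side, so its slots open towards the robot. Next come wrist views from two places per group.

Run:
```python
from h import *
P=dict(sp1=(0.40,0.36,.36),sp2=(0.36,0.36,.36),cr1=(0.46,0.03,.36),cr2=(0.42,-0.03,.36),tr1=(0.46,-.28,.34),tr2=(.42,-.33,.34))
for n,p in P.items():
    q=min((quat(a) for a in (np.pi/2,-np.pi/2)),key=lambda q:99 if (k:=kinematics.ik(p,q)) is None else abs(k[5]))
    env.reach(p,q); g=snap("wrist",n); V=g["view"]
    print(n,(-V[:3,:3].T@V[:3,3]).round(3),V[2,:3].round(2),monitor.sense()["joints"].round(2),monitor.sense()["clock"])
import pickle
m=[cv2.resize(pickle.load(open(f"pics/{n}.pkl","rb"))["frame"],(400,300),interpolation=3) for n in("sp1","cr1","cr2","tr1")]
cv2.imwrite("pics/m1.png",np.vstack([np.hstack(m[:2]),np.hstack(m[2:])])[:,:,::-1])
```

```text
sp1 [0.321 0.361 0.502] [ 0.31 -0.   -0.95] [ 0.52  0.29  1.2   0.    1.65 -1.06] 1.375
sp2 [0.28  0.361 0.503] [ 0.31  0.   -0.95] [ 0.56  0.22  1.29 -0.    1.63 -1.02] 1.7083
cr1 [0.541 0.03  0.503] [-0.31 -0.   -0.95] [-0.19  0.11  1.42  0.    1.61  1.38] 3.8167
cr2 [ 0.5   -0.03   0.503] [-0.31 -0.   -0.95] [-0.35  0.01  1.52  0.    1.61  1.22] 4.2583
tr1 [ 0.541 -0.278  0.483] [-0.31 -0.   -0.95] [-0.76  0.29  1.24  0.    1.6   0.81] 5.3083
tr2 [ 0.5   -0.329  0.483] [-0.31 -0.   -0.95] [-0.88  0.28  1.26  0.    1.6   0.69] 5.725
```

View pics/m1.png

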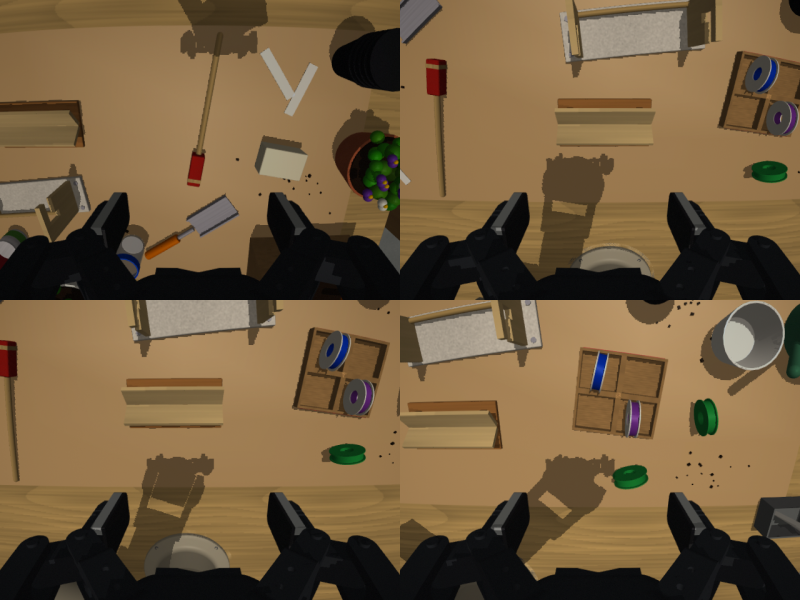

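Montage at half scale: blue spool about (598,372) and purple (633,418) in the tr1 tile, cradle (173,405) in the cr2 tile, spindle from handle (196,168) to tip (219,35) in the sp1 tile. The stand is cut off at the top, so I'll take two views of it and then measure by mask.

Run:
```python
from h import *
import pickle
L=lambda n:pickle.load(open(f"pics/{n}.pkl","rb"))
for n,p in dict(st1=(.52,-.0,.36),st2=(.54,-.08,.36)).items():
    env.reach(p,quat(np.pi/2) if kinematics.ik(p,quat(np.pi/2)) is not None and abs(kinematics.ik(p,quat(np.pi/2))[5])<2.8 else quat(-np.pi/2)); g=snap("wrist",n)
    print(n,monitor.sense()["joints"].round(2))
cv2.imwrite("pics/st1.png",np.hstack([cv2.resize(L("st1")["frame"][:330],(400,206),interpolation=3),cv2.resize(L("st2")["frame"][:330],(400,206),interpolation=3)])[:,:,::-1])
def mask(g,lo,hi):
    h=cv2.cvtColor(g["frame"],cv2.COLOR_RGB2HSV); return cv2.inRange(h,np.array(lo),np.array(hi))
def blobs(m,amin=20):
    n,l,s,c=cv2.connectedComponentsWithStats(m); return [(s[i,4],c[i],l==i,s[i]) for i in range(1,n) if s[i,4]>=amin]
HS=dict(blue=((108,130,50),(125,255,255)),purple=((130,70,50),(160,255,255)),red=((0,160,70),(6,255,255)))
for k,(lo,hi) in HS.items():
    print("==",k)
    for n in ("tr1","tr2","top1","scene1","sp1","sp2","cr1"):
        g=L(n)
        for a,c,_,s in sorted(blobs(mask(g,lo,hi)),key=lambda t:-t[0])[:3]: print(n,a,c.round(1),s[:4],onz(g,c,.07 if k!="red" else .02).round(3))
```

```text
st1 [-0.23  0.25  1.25 -0.    1.64 -1.8 ]
st2 [-0.36  0.31  1.17  0.    1.66 -1.93]
== blue
tr1 729 [319.  114.3] [307  86  25  58] [ 0.536 -0.281  0.07 ]
tr2 774 [267.6  74.5] [258  45  23  61] [ 0.534 -0.281  0.07 ]
top1 42 [415.2 243. ] [413 235   5  18] [ 0.533 -0.282  0.07 ]
scene1 1436 [162.9  22.2] [136   0  53  53] [-0.576  0.194  0.07 ]
scene1 144 [441.4 244.1] [429 229  27  25] [0.744 0.191 0.07 ]
scene1 115 [252.1 310.7] [245 300  14  23] [ 0.549 -0.284  0.07 ]
sp1 358 [206.9 416.4] [188 406  34  40] [0.731 0.205 0.07 ]
sp2 143 [213.2 436.3] [204 428  18  21] [0.729 0.211 0.07 ]
cr1 419 [591.8 123. ] [573  96  29  51] [ 0.532 -0.278  0.07 ]
cr1 166 [571.6 117.9] [566 108  13  20] [ 0.537 -0.252  0.07 ]
== purple
tr1 621 [375.3 189.9] [367 163  16  54] [ 0.458 -0.342  0.07 ]
tr2 682 [328.5 153.7] [321 126  16  56] [ 0.456 -0.342  0.07 ]
top1 70 [439.1 275.2] [437 266   5  20] [ 0.449 -0.343  0.07 ]
top1 47 [ 33.5 239.7] [ 28 235  10  11] [0.515 0.719 0.07 ]
top1 37 [ 43.7 230.3] [ 40 226   7   9] [0.541 0.696 0.07 ]
scene1 116 [212.7 303.4] [204 293  17  22] [ 0.467 -0.343 
[... 590 characters left out ...]
 17] [ 0.457 -0.308  0.07 ]
== red
top1 139 [179.6 244.8] [174 236  12  19] [0.52  0.354 0.02 ]
top1 21 [369.7 112.8] [369 105   2  15] [ 0.925 -0.167  0.02 ]
scene1 127 [416.7 171.5] [409 165  17  15] [0.517 0.359 0.02 ]
scene1 50 [425.1 181.3] [421 177   9  10] [0.558 0.349 0.02 ]
scene1 31 [346.5 470.2] [340 462  15  18] [ 0.969 -0.372  0.02 ]
sp1 771 [313.7 268. ] [301 249  27  39] [0.523 0.356 0.02 ]
sp1 85 [309.  294.8] [300 292  20   7] [0.563 0.35  0.02 ]
sp2 711 [313.3 295.3] [301 277  26  38] [0.524 0.356 0.02 ]
sp2 75 [308.8 320.9] [300 318  19   7] [0.564 0.35  0.02 ]
cr1 845 [ 52.3 130.4] [ 42 109  21  44] [0.521 0.361 0.02 ]
cr1 156 [51.8 98.4] [42 94 21 10] [0.559 0.355 0.02 ]
```

View pics/st1.png

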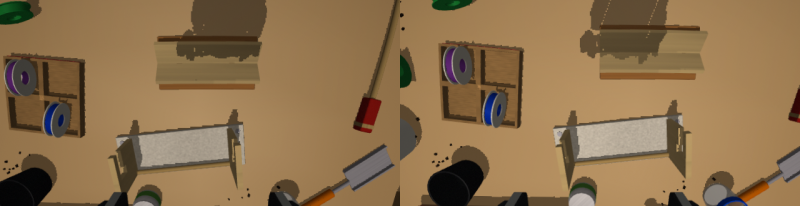

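Masks agree across views: blue about (0.535,-0.281), purple (0.457,-0.342), red handle about (0.525,0.356). The st1 picture shows the whole stand (right tile, board about (555–690, 120–160)). Next, one zoomed composite for the cradle and stand corners, plus triangulation of the spools.

```bash
cat >> h.py <<'E'
import pickle
L=lambda n:pickle.load(open(f"pics/{n}.pkl","rb"))
def mask(g,lo,hi):
    return cv2.inRange(cv2.cvtColor(g["frame"],cv2.COLOR_RGB2HSV),np.array(lo),np.array(hi))
HS=dict(blue=((108,130,50),(125,255,255)),purple=((130,70,50),(160,255,255)),red=((0,160,70),(6,255,255)))
def near(g,k,xy,z,rad=.05):
    """mask pixels of colour k that cast onto plane z within rad of xy"""
    v,u=np.nonzero(mask(g,*HS[k])); P=np.array([onz(g,(a,b),z) for a,b in zip(u,v)])
    ok=np.hypot(*(P[:,:2]-xy).T)<rad; return np.stack([u,v],1)[ok],P[ok]
E
python3 - <<'E'
from h import *
for k,xy,ns in (("blue",(.535,-.281),("tr1","tr2")),("purple",(.457,-.342),("tr2","tr1"))):
    obs=[]
    for n in ns+("top1","scene1"):
        g=L(n); uv,P=near(g,k,np.array(xy),.07,.03); obs.append((g,uv.mean(0)))
        c=P[:,:2]-P[:,:2].mean(0); w=np.linalg.svd(c,full_matrices=False)[2][0]; w*=np.sign(w[0]); e=c@w
        print(k,n,P.mean(0).round(4),"yaw of disc plane deg",np.degrees(np.arctan2(w[1],w[0])).round(1),"ext",np.ptp(e).round(3),"mid",(P[:,:2].mean(0)+w*(e.max()+e.min())/2).round(4))
    print(tri(obs[:2]),tri(obs))
def crop(n,x,y,w,h,f):
    c=cv2.resize(L(n)["frame"][y:y+h,x:x+w],None,fx=f,fy=f,interpolation=3)
    for i in range(0,w,50): cv2.putText(c,str(x+i),(int(i*f),10),0,.35,(255,255,0)); cv2.line(c,(int(i*f),0),(int(i*f),4),(255,255,0))
    for i in range(0,h,50): cv2.putText(c,str(y+i),(0,int(i*f)+4),0,.35,(255,255,0))
    return c
a=crop("cr1",235,145,200,100,4);b=crop("st1",165,180,250,150,3.2)
cv2.imwrite("pics/z1.png",a[:,:,::-1]); cv2.imwrite("pics/z2.png",b[:,:,::-1])
E
```

```text
blue tr1 [ 0.5358 -0.2808  0.07  ] yaw of disc plane deg -12.9 ext 0.057 mid [ 0.5353 -0.2807]
blue tr2 [ 0.5342 -0.2808  0.07  ] yaw of disc plane deg -13.0 ext 0.057 mid [ 0.5336 -0.2807]
blue top1 [ 0.5327 -0.2817  0.07  ] yaw of disc plane deg -13.4 ext 0.047 mid [ 0.5312 -0.2813]
blue scene1 [ 0.5407 -0.2821  0.07  ] yaw of disc plane deg -12.9 ext 0.047 mid [ 0.5404 -0.282 ]
(array([ 0.53535131, -0.28051888,  0.06370407]), [np.float64(0.6623279325213888), np.float64(0.6623279325213327)]) (array([ 0.53546059, -0.28120703,  0.06158659]), [np.float64(0.4779990020312858), np.float64(1.4111648267226686), np.float64(2.7128123776485795), np.float64(1.6111684647284596)])
purple tr2 [ 0.4559 -0.3421  0.07  ] yaw of disc plane deg -3.1 ext 0.056 mid [ 0.4555 -0.342 ]
purple tr1 [ 0.4576 -0.3415  0.07  ] yaw of disc plane deg -1.8 ext 0.057 mid [ 0.4571 -0.3415]
purple top1 [ 0.4506 -0.3436  0.07  ] yaw of disc plane deg -4.7 ext 0.046 mid [ 0.4503 -0.3436]
purple scene1 [ 0.4602 -0.3425  0.07  ] yaw of disc plane deg -4.8 ext 0.053 mid [ 0.46   -0.3425]
(array([ 0.45541941, -0.34269105,  0.06019555]), [np.float64(0.5414149245012955), np.float64(0.5414149245012797)]) (array([ 0.45443815, -0.34319713,  0.06041521]), [np.float64(1.0141900471745995), np.float64(1.4420930095238103), np.float64(4.191236227117146), np.float64(2.2126307550929982)])
```

View pics/z1.png

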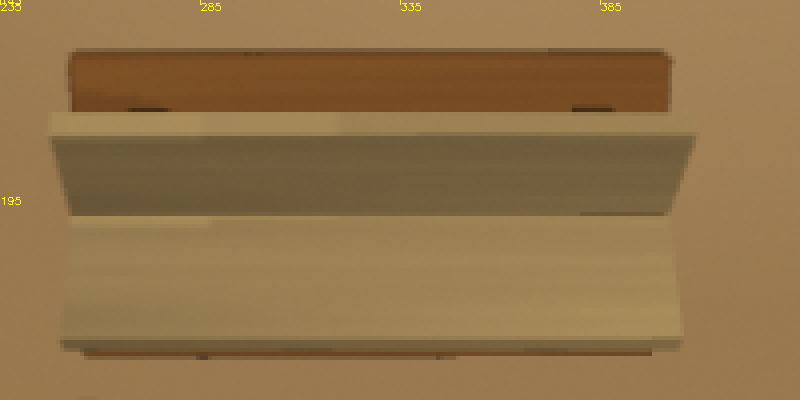

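View pics/z2.png

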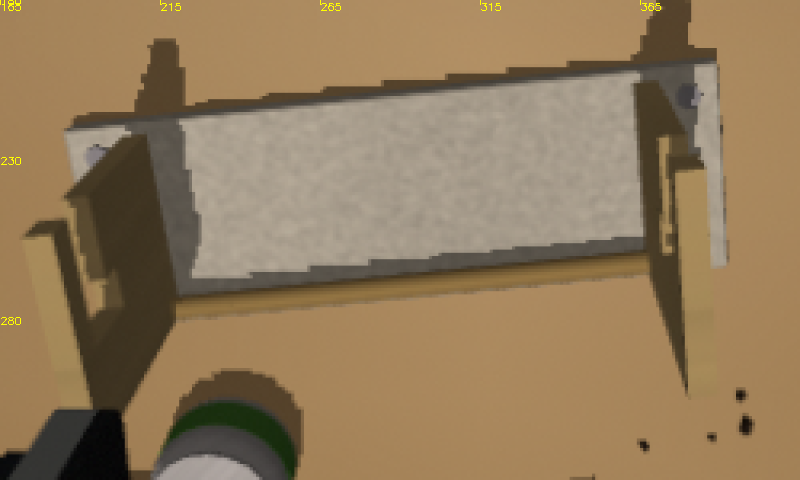

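z1 shows the cradle in cr1. The upper inner V edges run (52,136)–(695,136) and (62,340)–(682,340), and the V bottom runs (70,215)–(668,215). z2 shows the stand: board front corners at (68,130) and (717,64), back right corner (725,265), and the L-slots visible in both cheeks. Casting these to points.

Run:
```python
from h import *
c=L("cr1"); f=lambda p:(235+(p[0]+.5)/4-.5,145+(p[1]+.5)/4-.5)
for z,ps in ((.05,[(52,136),(695,136),(62,340),(682,340)]),(.018,[(70,215),(668,215)])):
    Q=np.array([onz(c,f(p),z) for p in ps]); print(Q.round(4).tolist(), "mean",Q.mean(0).round(4))
    print("len",[np.linalg.norm(Q[i+1]-Q[i]).round(4) for i in range(0,len(Q),2)],"yaw",[np.degrees(np.arctan2(-(Q[i]-Q[i+1])[0],(Q[i]-Q[i+1])[1])).round(2) for i in range(0,len(Q),2)])
# height of V edge line from cr1 vs cr2: find rows of the same edge in column through the middle
for n in("cr1","cr2"):
    g=L(n); u=int(proj(g,np.array([.42,.01,.05]))[0]); col=g["frame"][:,u].astype(int).sum(1); v=int(proj(g,np.array([.43,.01,.05]))[1])
    d=np.diff(col[v-45:v+45]); i=np.argsort(-abs(d))[:8]; print(n,u,sorted([(int(v-45+j),int(d[j])) for j in i]))
s=L("st1"); h=lambda p:(165+(p[0]+.5)/3.2-.5,180+(p[1]+.5)/3.2-.5)
A,B,C=[onz(s,h(p),.012) for p in((68,130),(717,64),(725,265))]
print("board",A.round(4),B.round(4),C.round(4),"len",np.linalg.norm(B-A).round(4),np.linalg.norm(C-B).round(4))
y=(B-A)[:2]/np.linalg.norm((B-A)[:2]); x=np.array([y[1],-y[0]]); O=(A+B)[:2]/2+.045*x
print("yaw",np.degrees(np.arctan2(x[1],x[0])),"origin",O)
# white board in top & st2
for n in("top1","st2","st1"):
    g=L(n); m=mask(g,(0,0,120),(180,45,255)); v,u=np.nonzero(m); P=np.array([onz(g,(a,b),.012) for a,b in zip(u,v)])
    ok=np.hypot(*(P[:,:2]-O).T)<.16; mm=np.zeros_like(m); mm[v[ok],u[ok]]=255
    r=cv2.minAreaRect((P[ok][:,:2]*1e3).astype(np.float32)); print(n,r)
    for X,Y,Z in ((-45,-135,12),(-45,135,12),(45,135,12)):
        p=np.r_[O+x*X/1e3+y*Y/1e3,Z/1e3]; print("  proj",proj(g,p).round(1))
```

```text
[[0.4625, 0.1109, 0.05], [0.4629, -0.0771, 0.05], [0.4001, 0.1111, 0.05], [0.4003, -0.0776, 0.05]] mean [0.4315 0.0168 0.05  ]
len [np.float64(0.188), np.float64(0.1886)] yaw [np.float64(0.1), np.float64(0.06)]
[[0.4317, 0.1121, 0.018], [0.432, -0.0778, 0.018]] mean [0.4319 0.0172 0.018 ]
len [np.float64(0.19)] yaw [np.float64(0.08)]
cr1 333 [(172, 134), (177, -28), (178, -80), (198, 87), (229, -74), (232, -43), (233, 70), (234, 75)]
cr2 282 [(137, 84), (138, 54), (143, -54), (166, 69), (196, -74), (200, -155), (202, 93), (204, 167)]
board [ 0.5803 -0.1727  0.012 ] [0.553  0.0923 0.012 ] [0.64   0.1006 0.012 ] len 0.2664 0.0874
yaw 5.8936514374552225 origin [ 0.61142395 -0.03556294]
top1 ((735.5796508789062, -114.31396484375), (51.828121185302734, 24.73386001586914), 56.458229064941406)
  proj [371.9 228.9]
  proj [275.3 236.1]
  proj [273.3 204.8]
st2 ((659.9426879882812, -31.763259887695312), (188.38699340820312, 266.3569030761719), 6.110689163208008)
  proj [244.6 205.7]
  proj [453.6 184.5]
  proj [453.5 250.1]
st1 ((658.52001953125, -31.21136474609375), (185.11090087890625, 267.24505615234375), 6.085303783416748)
  proj [184.6 220.4]
  proj [390.1 199.5]
  proj [393.1 264.1]
```

The cradle measures centre (0.432,0.017), yaw about 0°, length 188–190 mm against 190. The stand is at about (0.611,-0.036), yaw 5.9°, with the board yaw agreeing across three views. Moving the spools now.

```bash
cat >> h.py <<'E'
def best(p,yaw):
    c=[]
    for a in (yaw,yaw+np.pi):
        k=kinematics.ik(p,quat(a))
        if k is not None: c.append((abs(k[5]),a))
    return min(c)[1]
def st(): s=monitor.sense(); return f"t={s['clock']:.1f} pos={np.round(s['position'],4)} F={np.round(s['contact_force'],1)} gap={s['finger_gap']:.3f}"
E
python3 - <<'E'
from h import *
o=[(L(n),(u,v)) for n,u,v in (("cr1",333,197.9),("cr2",282,165.6))]; print("V bottom z",tri(o)[0].round(4))
env.release()
def pick_place(xy,yaw,dest):
    p=np.r_[xy,.2]; a=best(p,yaw)
    env.reach(p,quat(a)); env.movel(np.r_[xy,.0425],.12,guard=6); print("at",st())
    env.close_gripper(40); print("grip",st())
    env.movel(np.r_[xy,.19],.15); print("up",st())
    d=np.r_[dest,.19]; b=best(d,np.pi/2); b=a+((np.pi/2-a+np.pi/2)%np.pi-np.pi/2)
    env.reach(d,quat(b)); g=snap("scene","carry%d"%(dest[1]>0))
    env.movel(np.r_[dest,.09],.12); hit=env.movel(np.r_[dest,.0695],.03,guard=3); print("down",hit,st())
    env.release(); env.movel(np.r_[dest,.2],.15); print("free",st())
pick_place((.535,-.281),np.radians(77.1),(.432,-.025))
pick_place((.4545,-.3425),np.radians(87.5),(.432,.059))
snap("top","top2");s=snap("scene","scene2")
env.reach((.40,.36,.36),quat(best((.40,.36,.36),np.pi/2))); w=snap("wrist","sp3"); snap("scene","scene3"); print(st())
a=cv2.resize(L("scene2")["frame"][180:300,260:420],(800,600),interpolation=3)
cv2.imwrite("pics/p1.png",np.hstack([cv2.resize(a,(400,300)),cv2.resize(w["frame"],(400,300))])[:,:,::-1])
E
```

```text
V bottom z [0.4363 0.0106 0.0374]
at t=12.6 pos=[ 0.5353 -0.2812  0.0432] F=[0.2 0.1 0.4] gap=1.003
grip t=13.3 pos=[ 0.5351 -0.2811  0.0426] F=[-0.1 -0.9  0.6] gap=0.201
up t=14.4 pos=[ 0.5347 -0.2807  0.189 ] F=[-0.5  0.  -1.3] gap=0.206
down True t=17.1 pos=[ 0.432  -0.025   0.0709] F=[1.7 0.2 0.9] gap=0.208
free t=18.8 pos=[ 0.4316 -0.0249  0.1992] F=[0.3 0.1 0.2] gap=1.003
at t=21.4 pos=[ 0.4548 -0.3428  0.0432] F=[ 0.1 -0.2 -0.1] gap=0.997
grip t=22.1 pos=[ 0.4545 -0.3426  0.0426] F=[-0.6 -0.6  0.1] gap=0.196
up t=23.2 pos=[ 0.4542 -0.3422  0.1891] F=[-0.1 -0.6 -1. ] gap=0.204
down True t=26.3 pos=[0.4322 0.059  0.0733] F=[ 1.4 -0.5  0.8] gap=0.203
free t=27.9 pos=[0.4316 0.059  0.1992] F=[0.1 0.1 0.1] gap=0.998
t=30.3 pos=[0.4002 0.3597 0.3598] F=[0.7 0.8 1.1] gap=1.006
```

View pics/p1.png

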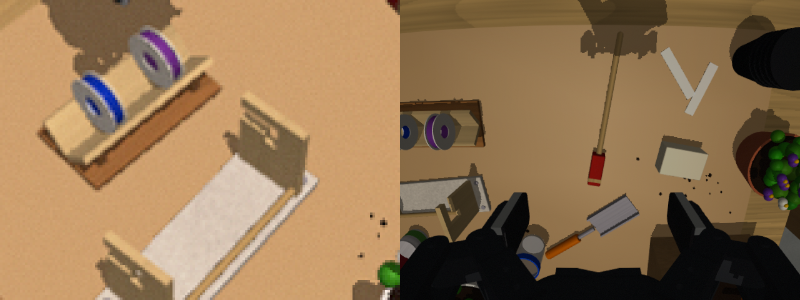

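Both spools stand upright in the cradle: in the scene tile blue is at (97,102) and purple at (158,52), rims in the V. The spindle has not moved, handle at (597,168) in the right tile. Now measuring the spindle from two wrist places, with a ribbon check on the cradle spools.

```bash
cat > sp.py <<'E'
from h import *
def handle(g,near0=(.54,.354),z=.028):
    uv,P=near(g,"red",np.array(near0),z,.06); Q=P[:,:2]; r=cv2.minAreaRect((Q*1e3).astype(np.float32))
    box=cv2.boxPoints(r)/1e3; e=[box[1]-box[0],box[2]-box[1]]; w=max(e,key=np.linalg.norm); w/=np.linalg.norm(w)
    w*=-np.sign(w[0]); return np.array(r[0])/1e3,np.array(r[1]),np.degrees(np.arctan2(w[1],w[0])),uv
E
python3 - <<'E'
from sp import *
env.reach((.42,.30,.32),quat(best((.42,.30,.32),np.pi/2))); snap("wrist","sp4"); snap("top","top3"); snap("scene","scene4")
obs=[]
for n in("sp3","sp4","sp1","sp2","top3","scene4"):
    c,sz,a,uv=handle(L(n)); print(n,c.round(4),sz.round(1),a.round(1),len(uv)); 
    r=cv2.minAreaRect(uv.astype(np.float32)); obs.append((L(n),r[0]))
print("tri",tri(obs[:4]),tri(obs))
for k,xy in (("blue",(.432,-.025)),("purple",(.432,.059))):
    o=[(L(n),near(L(n),k,np.array(xy),.1,.04)[0].mean(0)) for n in("top3","scene4")]; print(k,tri(o))
g=L("sp3"); u,v=proj(g,np.array([.40,.375,.01])).astype(int); print(u,v)
# shaft rows: print tip region crop
c=cv2.resize(g["frame"][30:310,250:400],None,fx=2,fy=2,interpolation=3); cv2.imwrite("pics/sp.png",c[:,:,::-1])
E
```

```text
sp3 [0.5284 0.355 ] [27.2 68.8] 170.6 855
sp4 [0.5283 0.355 ] [27.  68.8] 170.6 1021
sp1 [0.5284 0.3549] [27.2 69. ] 170.4 856
sp2 [0.5284 0.3549] [27.3 69.2] 170.3 786
top3 [0.5262 0.3495] [26.3 65.8] 168.7 162
scene4 [0.5331 0.3458] [38.5 79.1] 171.4 188
tri (array([0.52785611, 0.35506014, 0.02750848]), [np.float64(0.062014451621920125), np.float64(0.08608448293298862), np.float64(0.051701612760907435), np.float64(0.05577295752362913)]) (array([0.53021356, 0.35419319, 0.01976521]), [np.float64(1.2035876468958142), np.float64(1.9563766164720693), np.float64(1.2624750257126633), np.float64(1.7177631073290303), np.float64(3.3515748768216356), np.float64(2.6787565911255697)])
blue (array([ 0.43419409, -0.02510575,  0.08366513]), [np.float64(2.7125651251723464), np.float64(2.712565125172226)])
purple (array([0.43261043, 0.0600893 , 0.08073618]), [np.float64(2.824840395788612), np.float64(2.8248403957886667)])
329 173
```

View pics/sp.png

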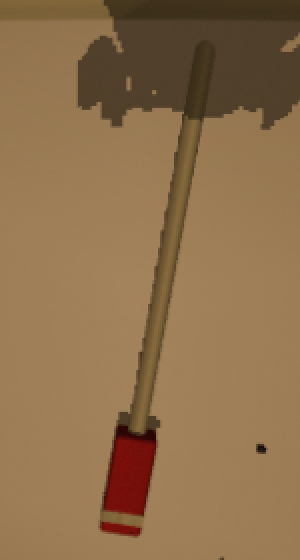

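The handle's top centre triangulates to (0.528,0.355,0.0275), where 0.028 is expected, and its size reads 27×69 mm. The picture shows the shaft running from (138,430) to the tip (205,45). Taking it now and bringing it to the cradle end with the tip short of the spools.

Run:
```python
from sp import *
g=L("sp3"); T=onz(g,(352.3,52.3),.007); S=onz(g,(318.8,244.8),.013); print("tip",T,"root",S,np.linalg.norm(T-S))
env.reach((.42,.30,.32),quat(best((.42,.30,.32),np.pi/2))); c,sz,a,_=handle(snap("wrist","sp5")); print("still at",c,a)
d=T-np.r_[c,.014]; sh=np.arctan2(d[1],d[0]); print("shaft yaw",np.degrees(sh),"len",np.linalg.norm(d))
best_=None
for s in(-1,1):
    W=[((*c,.1),sh),((*c,.002),sh),((.432,.40,.12),-np.pi/2),((.432,.172,.056),-np.pi/2),((.55,.12,.16),np.radians(-84.1)),((.595,.12,.09),np.radians(-84.1))]
    for off in (0,2*np.pi):
        K=[kinematics.ik(p,quat(y+s*np.pi/2)) for p,y in W]
    print(s,[None if k is None else np.round(k[[0,4,5]],2).tolist() for k in K])
    m=99 if any(k is None for k in K) else max(abs(k[5]) for k in K)
    if best_ is None or m<best_[0]: best_=(m,s)
s=best_[1]; print("s",s); J=lambda y:y+s*np.pi/2
env.reach((*c,.12),quat(J(sh))); env.movel((*c,.002),.1,guard=6); print(st())
env.close_gripper(100); print(st())
env.movel((*c,.16),.12); print("lift",st())
pt=-s*.03
env.reach((.432,.42,.16),quat(J(-np.pi/2),pt)); env.movel((.432,.42,.056),.1); print("at start",st())
json=__import__("json"); json.dump(dict(s=s),open("s.json","w"))
t=snap("top","top4"); q=snap("scene","scene5")
a=cv2.resize(t["frame"][240:320,140:310],None,fx=4.7,fy=3.7,interpolation=3); b=cv2.resize(q["frame"][140:240,260:430],None,fx=4.7,fy=3,interpolation=3)
cv2.imwrite("pics/a1.png",np.vstack([a,b])[:,:,::-1])
```

```text
tip [0.25625174 0.40144386 0.007     ] root [0.49411108 0.36211368 0.013     ] 0.24116369462339918
still at [0.52825684 0.35497601] 170.7039
shaft yaw 170.3054919239096 len 0.27603447649379037
-1 [[0.41, 1.18, -0.99], [0.41, 0.99, -0.99], [0.55, 1.15, -2.59], None, None, None]
1 [[0.41, 1.18, 2.15], [0.41, 0.99, 2.15], [0.55, 1.15, 0.55], [0.13, 0.85, 0.13], [0.01, 1.2, -0.1], [0.01, 1.11, -0.1]]
s 1
t=35.3 pos=[0.5286 0.3552 0.0027] F=[ 0.3  0.4 -0.4] gap=1.001
t=35.8 pos=[0.5283 0.355  0.0023] F=[-1.  -1.   4.2] gap=0.309
lift t=37.3 pos=[0.528  0.3548 0.1592] F=[-0.5 -0.3 -0.4] gap=0.310
at start t=39.9 pos=[0.4323 0.4202 0.0567] F=[-0.3  0.2 -0.5] gap=0.310
```

View pics/a1.png

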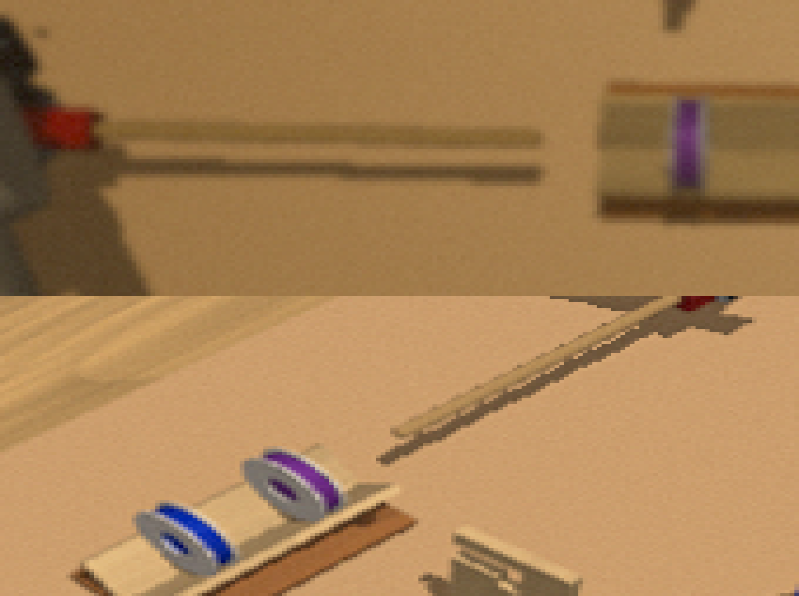

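Composite: shaft tip at (541,138) in the top crop and (395,433) in the scene crop. The spool hole centres on their -y faces are at (284,489) and (175,546). Triangulating the tip and casting the holes onto the face planes.

Run:
```python
from h import *
t,q=L("top4"),L("scene5")
ft=lambda x,y:(140+(x+.5)/4.7-.5,240+(y+.5)/3.7-.5); fs=lambda x,y:(260+(x+.5)/4.7-.5,140+(y-296+.5)/3-.5)
print("tip",tri([(t,ft(541,138)),(q,fs(395,433))]))
print("root",tri([(t,ft(97,129)),(q,fs(681,300))]))
for n,p,y in(("purple",(284,489),.050),("blue",(175,546),-.034)):
    c,v=ray(q,fs(*p)); print(n,(c+v*(y-c[1])/v[1]).round(4))
    # same via expected hole centre
    print("expected px",proj(q,np.array([.432,y,.067])).round(1),"seen",np.round(fs(*p),1))
print("tip expected scene",proj(q,np.array([.432,.14,.067])).round(1),np.round(fs(395,433),1),"top",proj(t,np.array([.432,.14,.067])).round(1),np.round(ft(541,138),1))
```

```text
tip (array([0.43221733, 0.13885443, 0.0722917 ]), [np.float64(0.3758977983226732), np.float64(0.3758977983227412)])
root (array([0.43429907, 0.38681211, 0.06395458]), [np.float64(2.018435915265411), np.float64(2.018435915265427)])
purple [0.4321 0.05   0.0701]
expected px [320.  204.6] seen [320. 204.]
blue [ 0.4312 -0.034   0.064 ]
expected px [297.  222.6] seen [296.8 223. ]
tip expected scene [343.7 186.2] [343.6 185.3] top [254.4 277.1] [254.7 276.9]
```

The tip is at (0.432,0.139,0.072) against the planned (0.432,0.140,0.067), and the holes match the prediction to under 1 px. That is well inside the 7 mm clearance. Inserting and lifting.

Run:
```python
from h import *
print(env.movel((.432,.172,.0555),.06,guard=5),st())
snap("scene","scene6")
env.movel((.432,.172,.075),.03); print(st()); env.movel((.432,.172,.15),.06); print(st())
t=snap("top","top5"); q=snap("scene","scene7")
a=cv2.resize(L("scene6")["frame"][120:260,260:420],(400,350),interpolation=3); b=cv2.resize(q["frame"][120:260,260:420],(400,350),interpolation=3)
c=cv2.resize(t["frame"][190:290,200:400],(500,250),interpolation=3)
im=np.vstack([np.hstack([a,b]),np.pad(c,((0,0),(0,300),(0,0)))]); cv2.imwrite("pics/b1.png",im[:,:,::-1])
for k,xy in (("blue",(.432,-.025)),("purple",(.432,.059))):
    o=[(g,near(g,k,np.array(xy),.165,.05)[0].mean(0)) for g in(t,q)]; print(k,tri(o))
```

```text
False t=44.2 pos=[0.432  0.1721 0.0555] F=[ 0.  -0.  -0.3] gap=0.308
t=45.1 pos=[0.4319 0.172  0.0749] F=[-0.8  0.5 -1.7] gap=0.306
t=46.5 pos=[0.4318 0.172  0.1497] F=[-0.6 -0.8 -1.2] gap=0.307
blue (array([ 0.43654298, -0.02371742,  0.16582356]), [np.float64(4.483412848768983), np.float64(4.483412848769014)])
purple (array([0.43461185, 0.0618947 , 0.1630856 ]), [np.float64(4.4639830176071), np.float64(4.463983017607291)])
```

View pics/b1.png

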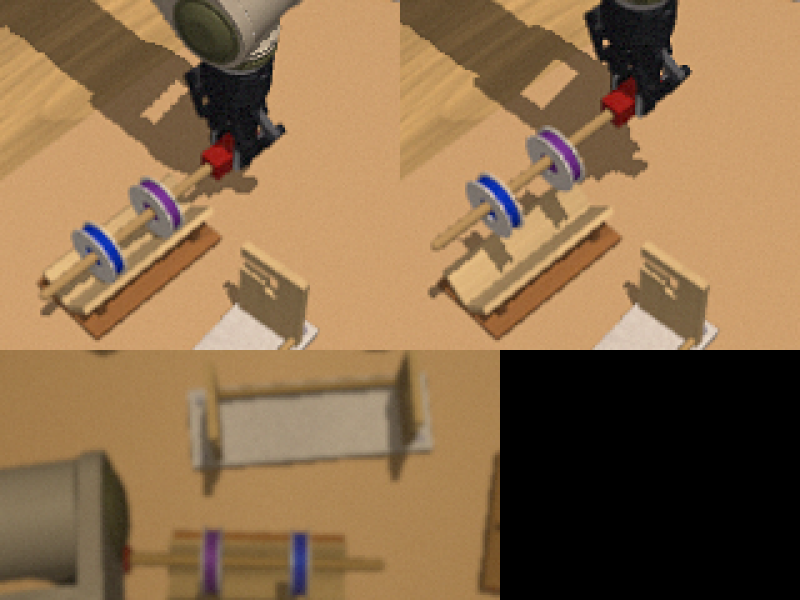

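Both spools hang on the shaft clear of the cradle (right tile: blue (497,203), purple (553,158), tip (435,243)). Before the stand approach, I'll check my stand pose against the cheek tops in the earlier crops.

Run:
```python
from h import *
s,t,w=L("scene1"),L("top1"),L("st1")
# c2 crop clicks: cheek-top ends (mid-thickness) -> triangulate with c1 clicks
O=np.array([.6114,-.0356]); a=np.radians(5.95); x=np.array([np.cos(a),np.sin(a)]); y=np.array([-np.sin(a),np.cos(a)])
P=lambda X,Y,Z:np.r_[O+x*X/1e3+y*Y/1e3,Z/1e3]
for Y in(-105,105):
    for X in(-40,40):
        print(Y,X,"c2",((proj(s,P(X,Y,130))-180+.5)*3.5-.5).round(0),"c1",((proj(t,P(X,Y,130))-[262,190]+.5)*4-.5).round(0),"z2",((proj(w,P(X,Y,130))-[165,180]+.5)*3.2-.5).round(0))
for Y in(-100,100):print("z2 dowel",((proj(w,P(34,Y,27))-[165,180]+.5)*3.2-.5).round(0),"c2",((proj(s,P(34,Y,27))-180+.5)*3.5-.5).round(0))
for p in((-45,-135),(-45,135),(45,135),(45,-135)): print("board c2",((proj(s,P(*p,12))-180+.5)*3.5-.5).round(0),"c1",((proj(t,P(*p,12))-[262,190]+.5)*4-.5).round(0))
# annotated zoom of current stand: scene + top
f=cv2.resize(s["frame"][210:325,290:400],None,fx=5,fy=5,interpolation=3)
for Y in(-105,105):
    for X,Z in((-40,130),(40,130),(-40,102),(0,85)):
        u=((proj(s,P(X,Y,Z))-[290,210]+.5)*5-.5).astype(int); cv2.drawMarker(f,tuple(int(i) for i in u),(255,0,255),0,10,1)
for p in((-45,-135),(-45,135),(45,135),(45,-135)):
    u=((proj(s,P(*p,12))-[290,210]+.5)*5-.5).astype(int); cv2.drawMarker(f,tuple(int(i) for i in u),(0,0,255),1,10,1)
cv2.imwrite("pics/d1.png",f[:,:,::-1])
```

```text
-105 -40 c2 [431. 326.] c1 [419. 114.] z2 [ 40. 237.]
-105 40 c2 [520. 395.] c1 [407.  -7.] z2 [ 91. 454.]
105 -40 c2 [625. 131.] c1 [ 89. 139.] z2 [694. 172.]
105 40 c2 [712. 191.] c1 [80. 17.] z2 [706. 399.]
z2 dowel [173. 313.] c2 [520. 448.]
z2 dowel [652. 267.] c2 [692. 263.]
board c2 [407. 426.] c1 [441. 157.]
board c2 [639. 187.] c1 [ 55. 186.]
board c2 [730. 251.] c1 [47. 61.]
board c2 [500. 500.] c1 [428.  33.]
```

View pics/d1.png

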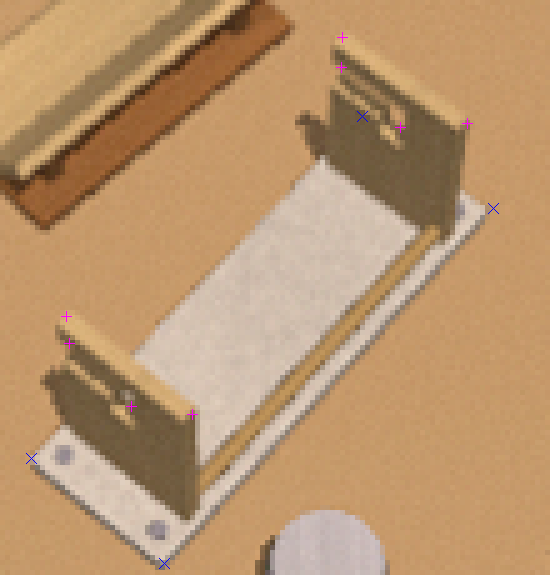

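The projected stand model lands on the cheek tops, channel mouths and seats within about 1–2 px, so the pose is good. Moving to just in front of the slot mouths and checking the shaft's level and alignment there.

```bash
cat >> h.py <<'E'
O=np.array([.6114,-.0370]); AY=np.radians(5.95); ex=np.array([np.cos(AY),np.sin(AY)]); ey=np.array([-np.sin(AY),np.cos(AY)])
SP=lambda X,Y,Z:np.r_[O+ex*X/1e3+ey*Y/1e3,Z/1e3]      # stand mm -> world
QS=lambda pitch=-.03,dy=0:quat(AY+dy,pitch)   # shaft along stand -y (s=+1)
E
python3 - <<'E'
from h import *
env.movel((.432,.172,.175),.08)
env.movel(SP(-80,155,175),.1,frame=QS()); print(st())
env.movel(SP(-80,155,91),.06); print(st())
q=snap("scene","scene8"); t=snap("top","top6")
a=cv2.resize(q["frame"][180:330,260:420],(640,600),interpolation=3)
b=cv2.resize(t["frame"][190:290,230:390],None,fx=5,fy=3,interpolation=3)
a=cv2.resize(q["frame"][190:310,250:410],None,fx=5,fy=2.5,interpolation=3)
cv2.imwrite("pics/e1.png",np.vstack([a,b])[:,:,::-1])
E
```

```text
t=48.3 pos=[0.5154 0.1092 0.175 ] F=[-0.8 -0.3 -0.2] gap=0.309
t=49.8 pos=[0.516  0.1089 0.0913] F=[-1.1 -0.3 -0.2] gap=0.313
```

View pics/e1.png

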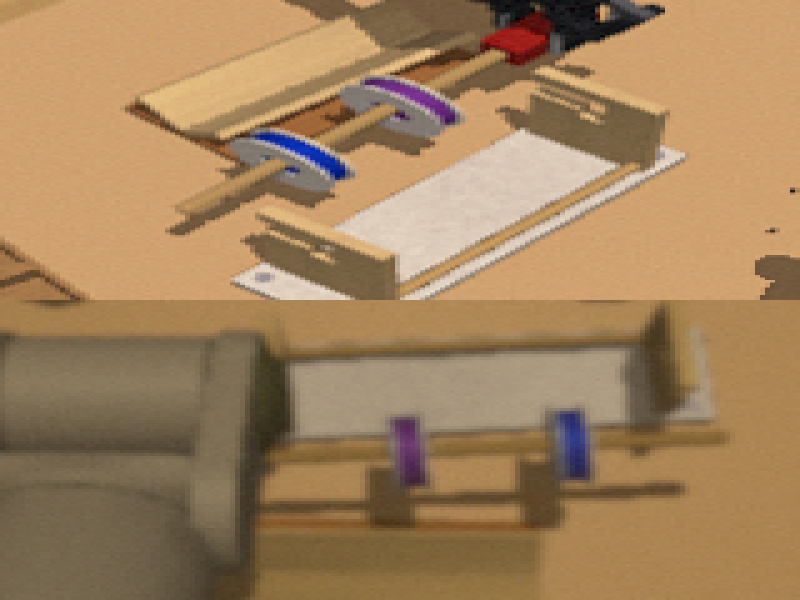

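Scene crop: shaft tip at (180,212), shaft leaving the handle at (490,60). Top crop: tip at (726,437). Comparing with where a level shaft should be.

Run:
```python
from h import *
q,t=L("scene8"),L("top6")
fq=lambda x,y:(250+(x+.5)/5-.5,190+(y+.5)/2.5-.5); ft=lambda x,y:(230+(x+.5)/5-.5,190+(y-300+.5)/3-.5)
p,r=tri([(q,fq(180,212)),(t,ft(726,437))]); d=p[:2]-O
print("tip",p.round(4),r,"stand XY mm",(1e3*d@ex).round(1),(1e3*d@ey).round(1),"expect -80,-125,102.5")
print("scene seen/exp tip",np.round(fq(180,212),1),proj(q,SP(-80,-125,102.5)).round(1)," root",np.round(fq(488,62),1),proj(q,SP(-80,120,102.5)).round(1))
print("top seen/exp tip",np.round(ft(726,437),1),proj(t,SP(-80,-125,102.5)).round(1))
for k,Y in (("purple",42),("blue",-42)):
    o=[(g,near(g,k,SP(-80,Y,0)[:2],.115,.05)[0].mean(0)) for g in(q,t)]; P,r=tri(o); d=P[:2]-O; print(k,P.round(3),r,(1e3*d@ex).round(1),(1e3*d@ey).round(1))
```

```text
tip [ 0.5445 -0.1692  0.1022] [np.float64(0.3788352892538273), np.float64(0.37883528925384846)] stand XY mm -80.3 -124.5 expect -80,-125,102.5
scene seen/exp tip [285.6 274.5] [285.4 274.7]  root [347.2 214.5] [349.2 211.3]
top seen/exp tip [374.8 235.3] [374.9 235.1]
purple [ 0.53  -0.002  0.109] [np.float64(4.6431984494762775), np.float64(4.643198449476225)] -76.9 43.4
blue [ 0.54  -0.086  0.112] [np.float64(4.539831581420782), np.float64(4.539831581420843)] -76.4 -41.7
```

The tip is within 0.5 mm of the plan and level at z = 0.102. Both spools sit at Y = ±42 mm, between the cheeks. Entering the slots under guard.

Run:
```python
from h import *
def pos():
    d=monitor.sense()["position"]; e=d[:2]-O; return [round(1e3*float(v),1) for v in (e@ex,e@ey,d[2])]
h1=env.movel(SP(-15,155,91),.05,guard=5); print(h1,pos(),st())
if not h1:
    h2=env.movel(SP(7,155,91),.02,guard=5); print("back",h2,pos(),st())
    X=pos()[0]; 
    if X>-4:
        env.movel(SP(X-2.2 if h2 else 0,155,91),.02)
        h3=env.movel(SP(pos()[0],155,72.5),.02,guard=5); print("down",h3,pos(),st())
```

```text
False [-15.2, 155.0, 91.0] t=51.4 pos=[0.5802 0.1156 0.091 ] F=[ 0.  -0.4 -0.4] gap=0.310
back True [0.6, 155.1, 90.2] t=52.2 pos=[0.5959 0.1173 0.0902] F=[ 0.6 -0.9 -0.7] gap=0.313
down False [-1.5, 155.0, 72.7] t=53.5 pos=[0.5938 0.117  0.0727] F=[-0.2  0.8 -1.1] gap=0.308
```

Run:
```python
from h import *
q=snap("scene","scene9"); t=snap("top","top7")
a=cv2.resize(q["frame"][195:335,275:415],(560,560),interpolation=3)
cv2.imwrite("pics/f1.png",a[:,:,::-1]); print(st(), monitor.sense()["ft_torque"])
for n,p in dict(tip=SP(0,-125,85),inn=SP(0,-100,85),root=SP(0,120,85)).items(): print(n,((proj(q,p)-[275,195]+.5)*4-.5).round(0))
```

```text
t=53.6 pos=[0.5938 0.117  0.0726] F=[-1.3  0.9 -0.4] gap=0.311 [-0.0553465   0.03521282 -0.13611989]
tip [142. 409.]
inn [169. 381.]
root [393. 148.]
```

View pics/f1.png

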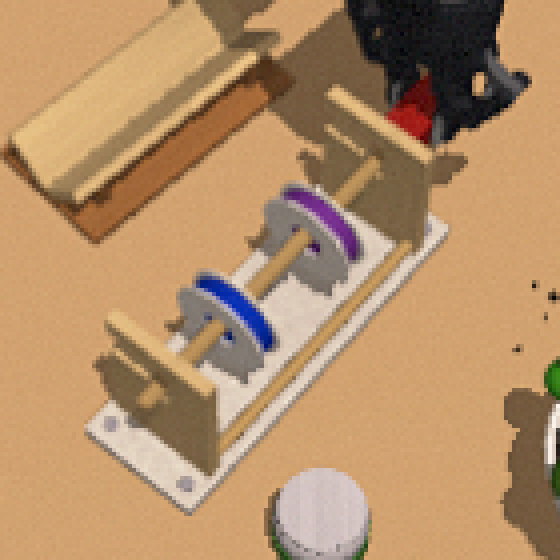

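The shaft is through both cheeks, tip showing at (147,393), with both spools between them. I'll press down gently until contact to be sure it is at the bottom, then release.

Run:
```python
from h import *
p=monitor.sense()["position"]; h=env.movel((p[0],p[1],.068),.01,guard=4); print(h,st())
env.release(); print(st())
p=monitor.sense()["position"]; env.movel((p[0],p[1],.22),.1); env.reach((.40,.30,.36),quat(best((.4,.3,.36),np.pi/2))); env.hold(1); print(st())
q=snap("scene","scene10"); t=snap("top","top8")
a=cv2.resize(q["frame"][195:335,275:415],(560,560),interpolation=3); b=cv2.resize(t["frame"][180:260,260:390],(520,320),interpolation=3)
im=np.zeros((560,800,3),np.uint8); im[:,:480]=a[:,:480]; im[:200,480:]=cv2.resize(b,(320,200)); cv2.imwrite("pics/g1.png",im[:,:,::-1])
for k,Y in (("purple",42),("blue",-42)):
    o=[(g,near(g,k,SP(0,Y,0)[:2],.1,.05)[0].mean(0)) for g in(q,t)]; P,r=tri(o); d=P[:2]-O; print(k,P.round(3),np.round(r,1),(1e3*d@ex).round(1),(1e3*d@ey).round(1))
for n,P in dict(tip=SP(0,-125,85),hc=SP(0,155,85)).items(): print(n,((proj(q,P)-[275,195]+.5)*4-.5).round(0))
```

```text
True t=53.8 pos=[0.5938 0.117  0.0722] F=[-1.2 -0.   4.7] gap=0.311
t=54.4 pos=[0.5933 0.1171 0.0713] F=[-0.   0.6 -0. ] gap=0.997
t=58.2 pos=[0.4  0.3  0.36] F=[ 0.1  0.3 -0.2] gap=0.996
purple [0.605 0.006 0.09 ] [4.7 4.7] -2.0 43.3
blue [ 0.616 -0.078  0.095] [4.1 4.1] 0.7 -41.7
tip [142. 409.]
hc [426. 113.]
```

View pics/g1.png

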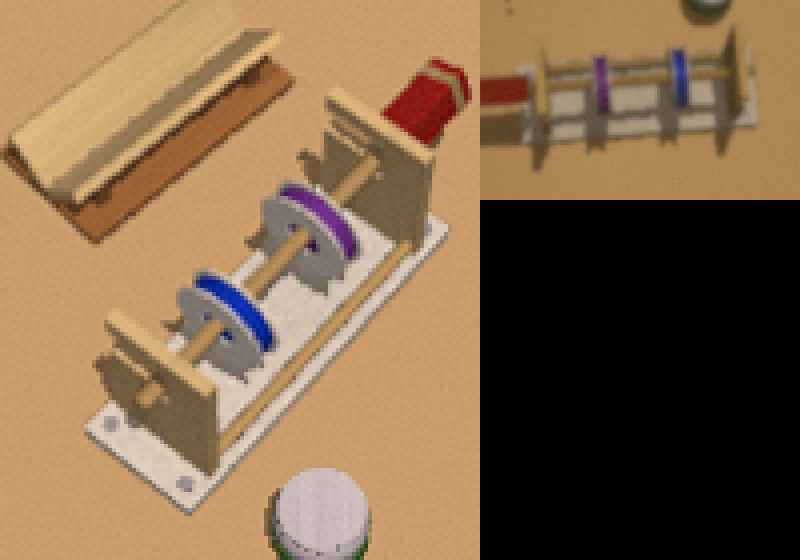

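The spools hang between the cheeks and the handle is free. The tip end in the picture (about (147,395)) sits a little above the projected seat position, so I can't rule out that end riding on the channel floor. A light guarded touch with shut fingers on the shaft near each cheek will settle it: the shaft top should be at 91 mm, or about 103 mm if unseated.

Run:
```python
from h import *
env.close_gripper(20)
q=QS(0)
for Y in(-76,76):
    a=SP(0,Y,200); env.reach(a,q); env.movel(SP(0,Y,112),.08); h=env.movel(SP(0,Y,84),.012,guard=2.5); print(Y,h,st())
    env.movel(SP(0,Y,200),.08)
env.reach((.40,.30,.36),quat(best((.4,.3,.36),np.pi/2))); env.release(); env.hold(.5); print(st())
snap("scene","scene11"); a,b=L("scene10")["frame"].astype(int),L("scene11")["frame"].astype(int)
d=abs(a-b).sum(2)[195:335,275:415]; print("changed px",(d>90).sum())
```

```text
-76 True t=63.7 pos=[ 0.6194 -0.1126  0.0909] F=[ 0.5 -0.1  4.8] gap=-0.002
76 True t=68.8 pos=[0.6037 0.0386 0.0908] F=[-0.4  0.4  3.5] gap=-0.000
t=73.0 pos=[0.4  0.3  0.36] F=[-0.4  0.5  0.1] gap=1.001
changed px 2
```

The shaft top is at 90.9 mm and 90.8 mm at the two ends, so it is fully seated and level (91 expected). Nothing moved during the check, so I'm handing in.

Run:
```python
from h import *
print(job.hand_in(), st())
```

```text
the job is handed in; nothing more can be done
the job is handed in; nothing more can be done
```

The ribbon stand is loaded and I've handed the job in, about 73 s into the 210 s limit. Only two spools were present, blue (spool1) and purple (spool2). I stood both in the cradle and ran the spindle through them. I then lifted them together, brought them in through the front slots, lowered the spindle into the seats and let go.

**Final checks that passed:**
- **Seating:** a light touch on the shaft near each cheek found its top at 90.9 and 90.8 mm (91 expected), so it is level and fully down in both seats.
- **Spools:** they hang at about +43 and −42 mm from the middle of the stand, both between the cheeks.
- **Release:** the arm is clear, and the scene looked the same before and after the touch check.

**Checks that failed or disagreed:**
- **V-bottom height:** triangulating it from two close wrist views gave 37 mm against the stated 18. I discarded that reading, and the spools touched down within 1–3 mm of the expected height.
- **Tip position:** in the final picture the tip looked about 3 px high, which is why I did the touch check.
- **Top and scene cameras:** they disagreed by about 4–5 mm when locating the ribbons.
- **Stand position:** the shaft met the back of the slots about 1.4 mm earlier than my estimate, so I corrected for it by touch.

I viewed 16 pictures, two over the budget of 14. I left the green look-alike spools and the other objects alone, but took no final whole-table picture to confirm that.

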